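# Take the toothed bar out of the ratchet jar clamp and put it in its rack

## Robot

A 6-joint arm with a two-finger parallel gripper is mounted at the origin on a cart in front of the work surface, level with it; the furniture and walls round the work are solid. World frame = base frame: x ahead of the robot, y to its left, z up, the work surface at z = 0. Lengths are in mm, angles in rad, forces in N, time in s.
With the tool pointing down it reaches from about 375 to 925 mm from the base axis. Payload 5.7 kg.
Tool frame: the origin (TCP) lies midway between the tips of the shut fingers; the grasp point (between the pads) lies 19 mm behind it; z points along the fingers, y is the line along which they close (so a half turn about z gives the same grasp; the last joint's range is limited). The gripper opens to 88 mm and grips with 3 to 60 N. Pads are 20 mm wide; open, the fingers measure 115 mm over their backs; the gripper's body (75 mm by 178 mm) begins 61 mm behind the grasp point.
Start: joints at [1.021, 0.359, 1.51, -0, 1.272, -0.115], TCP at [252.726, 544.143, 222.623] pointing down, gripper open.
Joint ranges: [-2.97, 2.97], [-1.01, 2.36], [0.21, 2.38], [-0.96, 4.11], [0.2, 2.71], [-2.98, 2.98]. Speed limits (rad/s): [2.39, 2.39, 3.14, 3.14, 3.14, 3.14].

## Interface

Orientations are given as a unit quaternion [w, x, y, z].
In Python, from bench import * gives the robot as it stands.
- The arm moves only by the shell command python3 -m handwheel 'ROWS' [OPENING] [FORCE]. ROWS is JSON, a list of rows, each a list of 2 entries, a list of its own where there are three numbers: the shift along the tool's x, y, z in cm, then the turn about the tool's z in degrees. In form: [[[dx, dy, dz], yaw], ...]. A call has 1 to 10 rows; each row is the pose to reach, as a shift and turn from the pose commanded when the call began, along the tool's axes at that moment; what a row does not reach only later rows make up. A row lasts 1/10 s, in which the tool goes at most 50 mm and 8.59 degrees, less where a joint would pass 70% of its speed; a pose out of reach is approached as far as the arm can. A call with a gripper value outside its range is refused whole. OPENING is the closure, from 0 (fully open) to 1 (shut), set as the call begins (- or left out, the last holds). The fingers move at their own pace and stop on an object; FORCE is the grip in N (left out, the last holds). Time passes only in rows, so rows that repeat a pose let the fingers close. It gives the time, the measured TCP pose, the force, the opening and the grip force at its end, in the units of the state.
- get_state(): the state, without advancing time (a new reading comes with each control period).
- snapshot(name): name is "side" or "top"; returns (picture, depth): 384x512x3 uint8, red, green, blue; 384x512 float32, mm along the optical axis (not along the pixel's ray), 0 where there is no reading.
- camera_model(name): a dict with "camera_matrix" (3x3 intrinsics, pixels), "view" (4x4, takes a point from world to camera coordinates). Camera axes: x right, y up, looking along -z (the intrinsics and any distortion apply to the point x, -y, -z); pixel columns grow to the right and rows downward; lengths in mm; the calibration is good to about 2 mm. A picture is of the moment at which its call begins. camera_model takes no time and is no camera call.
- sign_off(): hands the job in; it is judged then, once.
The state is a dict: "time": time; "q": joint angles; "joint_velocities": joint speeds; "joint_torque": joint torques, N m; "ee_pos": TCP position; "tcp_rot": TCP orientation; "force": force on the tool from outside, world axes, zero at the start; "torque": the same for the moment, N m; "grip_width": finger opening in mm; "finger_force": force on a finger pad.
Only numpy, scipy, OpenCV 4.12 (cv2) and the standard library are available. Lean on these libraries where they do the work, as an engineer would, in place of code of your own. Each camera call takes 0.05 s, during which the arm holds its last target. There are 200 camera calls.

## Task

The jar clamp is to be washed up: swing the pawl up and right over so that it stays back, then draw the toothed bar out of the clamp by its handle and lay it flat on the worktop, handle up, and let go. Then take it by its middle and set it in the wooden rack, lying level in both cradles with its handle between the two tall cheeks, and let go. Do not force the teeth against the pawl, do not drop the bar, and leave the jar, the tin and the small glass standing where they are.

Things in the scene. Friction and masses are not known exactly. Their poses are not given: they have to be found in the camera images.
- clamp: jar clamp fixed to the worktop: wooden base 230 x 72 x 10 mm (x = -147 to +83) with an aluminium channel (x = -40 to +80). Origin on the worktop under the channel; x along the channel the way the bar is drawn out, away from the jar; z up. Pivot cheeks 39 mm wide over all, 72 mm high, x = 27 to 53. Jar seat at x = -92, wooden stop at x = -138, 72 high
- clamp_exit (a point): middle of the channel floor at its open outer end, 80 mm along x from the clamp's origin, 16 mm above the worktop; axes as the clamp. Channel 27 mm wide inside, walls 34 mm high; two bridges over the bar (x = -32 and +66 in the clamp, 14 mm long, from 41 to 47 mm above the worktop): the bar can leave only lengthwise, towards +x
- pawl (a joint): hinge of the steel pawl, rad: 0 = tip down among the teeth, 0.2 on top of a tooth, 1.75 = right over, at its stop. It turns about the clamp's y: the knob goes from the jar side up over the hinge and down on the handle side. Light (0.09 kg), no spring: let go below about 1.2 it falls back into the teeth, beyond about 1.4 it stays back by its own weight
- pawl_hinge (a point): hinge axis of the pawl, 60 mm above the worktop, x = +40 mm in the clamp; same axes as the clamp
- pawl_knob (a point): centre of the pawl's black cross knob: cylinder of 16 mm diameter, 44 mm long, lying parallel to the hinge (clamp's y), 47 mm from the hinge axis; with the pawl down it is 34 mm above the hinge and 32 mm to its jar side. Flat ends, can be pinched across them from above and turns between the fingers
- bar_centre (a point): centre of the loose toothed bar (about 0.2 kg, steel, 190 mm long, 22 wide, 14 high plus 8 mm teeth on top), 11 mm above its underside; x along the bar towards its handle, z up. It lies in the channel, x along the clamp's x, and is free when this point is 95 mm beyond clamp_exit in x (119 to 135 mm of travel). Balance point within 10 mm of it
- bar_handle (a point): centre of the bar's upright black handle: 30 mm along the bar, 12 mm thick, 38 mm high (from 14 to 52 mm above the bar's underside), 80 mm from the bar's centre; axes as the bar
- rack: wooden rack fixed to the worktop, 210 x 70 mm. Origin on the worktop below where the bar's centre belongs; x along the bar, towards where its handle belongs; z up. Two cradles, floors 30 mm up, 34 mm wide inside, 50 outside: a low one at x = -74 to -50, cheeks to 52 mm, a tall one at x = 64 to 104, cheeks to 82 mm, for the handle; fingers do not fit in beside it
- rack_seat (a point): where the middle of the bar's underside comes to lie, 30 mm above the worktop; axes as the rack
- toothed_bar: the same bar, origin at the middle of its underside; axes as bar_centre. Eight teeth on top from x = -94 to +32 mm, plain top from 32 to 60; steep tooth faces look towards the handle: with the pawl down the bar comes out at most about 18 mm before it is held
- jam_jar: glass jam jar with a yellow-brown lid, 63 mm across, 85 tall, standing in the clamp's seat between the inner end of the bar and the stop; to be left (origin: centre of its underside)
- tomato_tin: short tin, 75 mm across, 58 tall, in front of the clamp; to be left (origin: centre of its underside)
- tea_glass: small clear glass, 49 mm across, 62 tall, front right; to be left (origin: centre of its underside)
There are look-alikes about, which are no part of the job. Of the things that look like the toothed_bar, the larger one is meant.

How it is judged:
By the outcome, as a careful person would: the job done as asked, in the order asked, and still so for the second after the job is handed in, with the robot touching nothing.
It also fails if it takes over 64 s, if anything falls off the work surface, if the arm or the gripper's body presses on something with over 40 N, if the wrist force passes 120 N, or if a joint passes its speed limit or range.

## Working session

There is one attempt and no reset: what is moved stays moved. The work goes in short steps, Python scripts to look and compute and a shell command to move; the robot and the scene stay as the last step left them, time stands still between calls to the robot, and variables do not carry over. Pictures are saved under pics/ and viewed, at most 12 in all, crops included, and the job is handed in when it is done.

```bash
mkdir -p pics; ls; cat > h.py <<'E'
from bench import *
import numpy as np, cv2
def cam(n):
    m=camera_model(n); return np.array(m["camera_matrix"],float),np.array(m["view"],float),m
def cloud(n,depth):
    K,V,_=cam(n); v,u=np.mgrid[:384,:512]; d=depth.astype(float)
    P=np.stack([(u-K[0,2])/K[0,0]*d,-(v-K[1,2])/K[1,1]*d,-d,np.ones_like(d)],-1)
    W=P@np.linalg.inv(V).T
    W=W[...,:3]; W[depth<=0]=np.nan; return W
def ray(n,u,v,z):
    K,V,_=cam(n); I=np.linalg.inv(V); o=I[:3,3]
    r=I[:3,:3]@np.array([(u-K[0,2])/K[0,0],-(v-K[1,2])/K[1,1],-1]); return o+r*(z-o[2])/r[2]
def proj(n,p):
    K,V,_=cam(n); c=V@np.append(p,1.); return K[0,0]*c[0]/-c[2]+K[0,2],K[1,1]*-c[1]/-c[2]+K[1,2]
def save(n,f,crop=None,s=1):
    im,d=snapshot(n); np.savez('pics/'+f+'.npz',im=im,d=d); o=im[:,:,::-1]
    if crop: a,b,c,e=crop; o=o[b:e,a:c]
    cv2.imwrite('pics/'+f+'.png',cv2.resize(o,None,fx=s,fy=s,interpolation=cv2.INTER_CUBIC)); return im,d
E
python3 - <<'E'
from h import *
for n in("side","top"):
    save(n,n+'0',s=1.5); print(cam(n)[2])
print(get_state())
E
```

```text
pics
{'camera_matrix': array([[447.19467153,   0.        , 248.88919042],
       [  0.        , 447.19467153, 193.45469412],
       [  0.        ,   0.        ,   1.        ]]), 'view': array([[-9.83201461e-01, -1.82495899e-01,  3.18341777e-03,
         5.38251396e+02],
       [ 9.52773191e-02, -4.98276592e-01,  8.61767179e-01,
        -1.22667068e+02],
       [-1.55682753e-01,  8.47594057e-01,  5.07293993e-01,
        -1.89168261e+03],
       [ 0.00000000e+00,  0.00000000e+00,  0.00000000e+00,
         1.00000000e+00]])}
{'camera_matrix': array([[398.48003459,   0.        , 250.07894123],
       [  0.        , 398.48003459, 199.78008799],
       [  0.        ,   0.        ,   1.        ]]), 'view': array([[ 1.28193992e-03, -9.99678013e-01,  2.53422024e-02,
         3.02784114e+01],
       [ 9.89438600e-01,  4.94127510e-03,  1.44868357e-01,
        -5.53610923e+02],
       [-1.44946934e-01,  2.48888408e-02,  9.89126348e-01,
        -1.35356622e+03],
       [ 0.00000000e+00,  0.00000000e+00,  0.00000000e+00,
         1.00000000e+00]])}
{'time': 0.1, 'q': array([ 1.02090944e+00,  3.59449061e-01,  1.51129687e+00, -4.29036335e-05,
        1.27250943e+00, -1.15110721e-01]), 'joint_velocities': array([ 0.00151662, -0.0019601 , -0.00399425, -0.00077928, -0.00033893,
        0.00209974]), 'joint_torque': array([ 5.55495844e-04, -5.16361570e+01, -2.71403754e+01,  6.77734707e-02,
        2.75673374e-02, -1.05633595e-05]), 'ee_pos': array([252.42818895, 543.63855406, 221.8944815 ]), 'tcp_rot': array([-2.51982269e-04,  2.15673673e-01,  9.76465143e-01, -7.92511198e-04]), 'force': array([ 0.18647769, -0.25438489, -0.20944076]), 'torque': array([ 0.02644577,  0.0107132 , -0.04670494]), 'finger_force': 0.0, 'grip_width': 88.0169493109382}
```

View pics/side0.png

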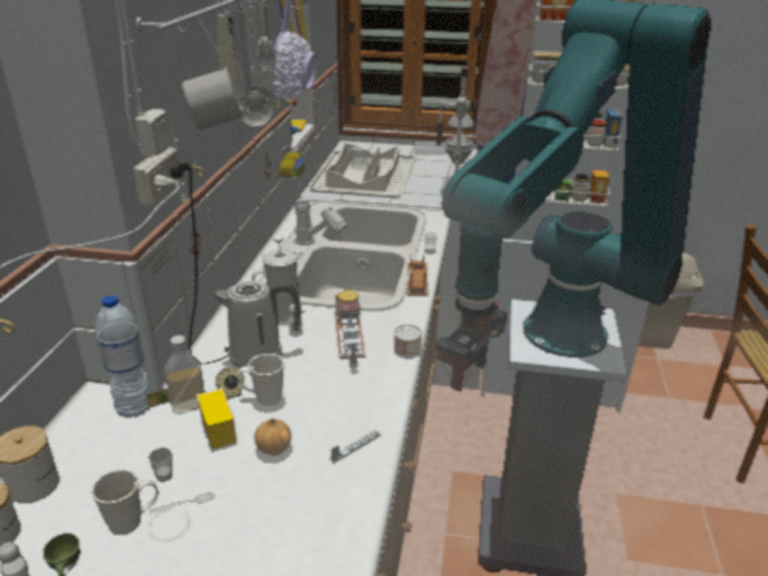

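View pics/top0.png

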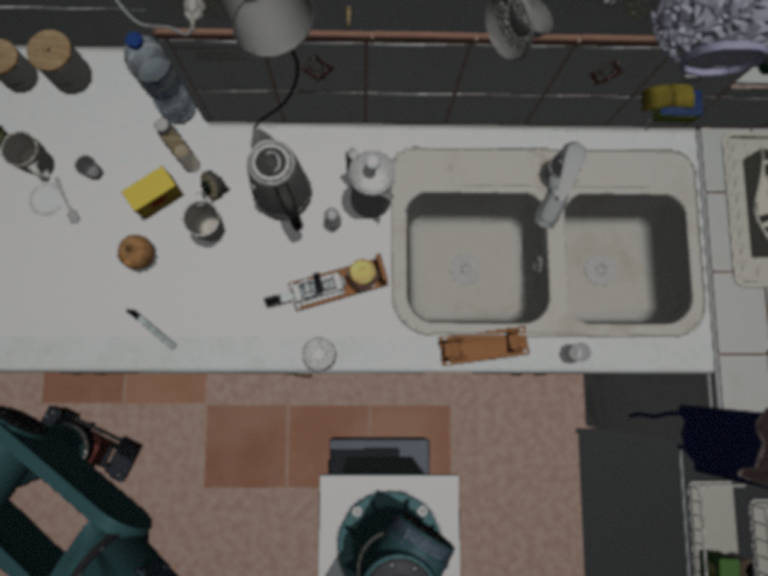

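```bash
python3 - <<'E'
from h import *
a=np.load('pics/top0.npz');b=np.load('pics/side0.npz')
o=cv2.resize(a['im'][160:260,165:405,::-1],None,fx=3.33,fy=3.33,interpolation=cv2.INTER_CUBIC)
p=cv2.resize(b['im'][165:250,190:310,::-1],None,fx=3.33,fy=3.1,interpolation=cv2.INTER_CUBIC)
c=np.zeros((600,800,3),np.uint8);c[:o.shape[0],:o.shape[1]]=o[:,:800];c[335:335+p.shape[0],:p.shape[1]]=p[:265]
cv2.imwrite('pics/crop0.png',c)
W=cloud('top',a['d'])
for n,(u,v) in dict(jar=(241,181),rackL=(303,232),rackmid=(322,231),rackR=(344,227),handle=(182,201),tin=(213,235),glass=(383,235),clampbaseNearL=(197,203)).items(): print(n,W[v,u].round())
# coarse height map of clamp region
sub=W[165:210,172:262,2]; print('z max',np.nanmax(sub), np.isnan(sub).mean())
E
```

```text
jar [610.  64.  93.]
rackL [ 442. -153.   29.]
rackmid [ 447. -225.    7.]
rackR [ 460. -296.   36.]
handle [547. 268.  47.]
tin [429. 158.  62.]
glass [ 434. -442.   10.]
clampbaseNearL [544. 219.  17.]
z max 109.9874381860891 0.003950617283950617
```

View pics/crop0.png

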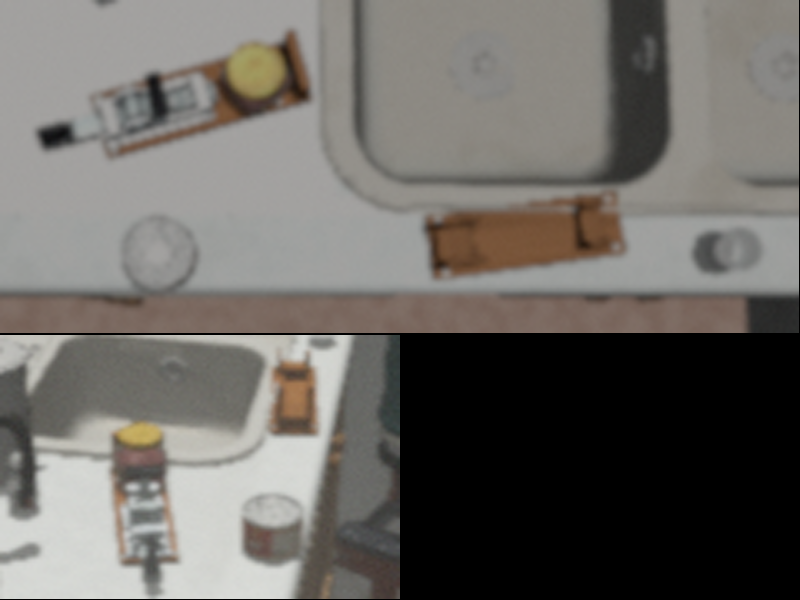

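```bash
python3 - <<'E'
from h import *
a=np.load('pics/top0.npz');im=a['im'].astype(int);W=cloud('top',a['d']);X,Y,Z=W[...,0],W[...,1],W[...,2]
hsv=cv2.cvtColor(a['im'],cv2.COLOR_RGB2HSV)
reg=lambda x0,x1,y0,y1:(X>x0)&(X<x1)&(Y>y0)&(Y<y1)
def st(n,m): print(n,m.sum(),np.median(W[m],0).round(1),W[m].min(0).round(),W[m].max(0).round())
clampr=reg(490,680,0,310)
yel=clampr&(hsv[...,0]>18)&(hsv[...,0]<35)&(hsv[...,1]>90)&(Z>80);st('lid',yel)
blk=(im.max(2)<60)
st('handle',clampr&blk&(Y>235)&(Z>25)); st('knob',clampr&blk&(Z>75)&(Y>130)&(Y<235))
st('table',reg(480,520,200,300))
rk=reg(390,500,-340,-110)
print('rack heightmap along y');
br=rk&(hsv[...,1]>90)&(hsv[...,0]<20)&(Z<110)&(Z>-5)
for y in range(-340,-110,10):
    m=br&(Y>=y)&(Y<y+10)
    if m.sum()>3: print(y,m.sum(),'x',X[m].min().round(),X[m].max().round(),'z',np.percentile(Z[m],[10,50,90,100]).round())
print('brown rect px',cv2.minAreaRect(np.argwhere(br)[:,::-1].astype(np.float32)))
cb=clampr&(hsv[...,1]>90)&(hsv[...,0]<18)&(Z<35)
for y in range(40,240,10):
    m=cb&(Y>=y)&(Y<y+10)
    if m.sum()>1: print(y,m.sum(),'x',X[m].min().round(),X[m].max().round(),'z',np.median(Z[m]).round())
E
```

```text
lid 211 [609.   60.8  96.4] [582.  34.  85.] [634.  91. 103.]
handle 39 [547.7 268.6  54.2] [542. 258.  28.] [558. 282.  73.]
knob 37 [580.5 161.  104.5] [563. 154.  96.] [601. 168. 110.]
table 307 [499.6 249.2   2.1] [481. 202.  -6.] [519. 299.  15.]
rack heightmap along y
-330 13 x 448.0 473.0 z [ 8. 10. 13. 13.]
-320 19 x 433.0 473.0 z [ 7. 11. 14. 17.]
-310 26 x 430.0 491.0 z [ 9. 30. 52. 58.]
-300 49 x 430.0 491.0 z [10. 32. 53. 58.]
-290 70 x 430.0 490.0 z [ 8. 29. 52. 58.]
-280 47 x 426.0 487.0 z [ 8. 10. 19. 52.]
-270 42 x 426.0 487.0 z [ 6. 10. 13. 15.]
-260 39 x 423.0 483.0 z [ 7. 11. 13. 14.]
-250 43 x 422.0 473.0 z [ 7. 11. 13. 16.]
-240 45 x 422.0 472.0 z [ 7. 11. 14. 16.]
-230 42 x 419.0 472.0 z [ 5. 10. 13. 15.]
-220 46 x 419.0 472.0 z [ 6.  9. 14. 19.]
-210 40 x 419.0 472.0 z [ 6. 10. 14. 16.]
-200 50 x 415.0 472.0 z [ 6. 10. 14. 17.]
-190 46 x 415.0 472.0 z [ 6. 10. 14. 17.]
-180 32 x 412.0 471.0 z [ 7. 11. 15. 18.]
-170 37 x 412.0 465.0 z [17. 33. 84. 86.]
-160 53 x 412.0 472.0 z [14. 34. 84. 88.]
-150 49 x 412.0 472.0 z [30. 34. 85. 88.]
-140 57 x 408.0 462.0 z [12. 33. 81. 86.]
-130 24 x 422.0 465.0 z [ 6. 12. 36. 85.]
brown rect px ((322.15484619140625, 230.177001953125), (17.76790428161621, 56.04325866699219), 82.50414276123047)
70 5 x 578.0 584.0 z 14.0
80 19 x 575.0 597.0 z 12.0
90 38 x 571.0 633.0 z 12.0
100 20 x 567.0 633.0 z 12.0
110 12 x 564.0 630.0 z 12.0
120 2 x 563.0 564.0 z 15.0
130 3 x 559.0 560.0 z 12.0
140 3 x 556.0 557.0 z 12.0
150 3 x 553.0 556.0 z 9.0
160 3 x 548.0 553.0 z 12.0
180 3 x 545.0 546.0 z 11.0
190 3 x 541.0 542.0 z 12.0
```

```bash
cat >> h.py <<'E'
def R(q):
    from scipy.spatial.transform import Rotation as r
    return r.from_quat([q[1],q[2],q[3],q[0]]).as_matrix()
def shift(p,ang):
    "world TCP target, desired world angle (deg) of tool x -> cm shift, yaw"
    s=get_state(); M=R(s['tcp_rot']); d=M.T@(np.array(p)-s['ee_pos'])/10
    t=np.degrees(np.arctan2(M[1,0],M[0,0])); y=-((ang-t+180)%360-180)
    print('shift cm',d.round(2),'yaw',round(y,2),'at',np.round(s['ee_pos'],1),'toolx',round(t,2),'t',s['time'],'F',np.round(s['force'],1),'grip',np.round(s['grip_width'],1),np.round(s['finger_force'],1))
E
python3 - <<'E'
from h import *
a=np.load('pics/top0.npz');b=np.load('pics/side0.npz')
for n,p in dict(lid=(609,61,95),handle=(548,268.6,68),knob=(581,161,102)).items(): print(n,'top',np.round(proj('top',p),1),'side',np.round(proj('side',p),1))
out={}
for nm,z in(('side',b),('top',a)):
    W=cloud(nm,z['d']);X,Y,Z=W[...,0],W[...,1],W[...,2];im=z['im'].astype(int);hsv=cv2.cvtColor(z['im'],cv2.COLOR_RGB2HSV)
    reg=lambda x0,x1,y0,y1:(X>x0)&(X<x1)&(Y>y0)&(Y<y1)
    c=reg(490,680,0,310)
    yel=c&(hsv[...,0]>18)&(hsv[...,0]<35)&(hsv[...,1]>90)&(Z>80)
    pts=np.argwhere(yel)[:,::-1].astype(np.float32); e=cv2.minAreaRect(pts); print(nm,'lid px',e, ray(nm,*e[0],95-2).round(1))
    kb=c&(im.max(2)<60)&(Z>75)&(Y>130)&(Y<235); q=np.argwhere(kb)[:,::-1]
    print('knob px',q.mean(0),ray(nm,*q.mean(0),98).round(1), np.nanmean(W[kb],0).round(1))
    hb=c&(im.max(2)<60)&(Z>50)&(Y>240)
    q=np.argwhere(hb)[:,::-1]; print('handle',len(q),ray(nm,*q.mean(0),68).round(1))
    br=reg(380,510,-350,-100)&(hsv[...,1]>90)&(hsv[...,0]<20)&(Z>-5)
    m=br&(Z<20); r=cv2.minAreaRect(W[m][:,:2].astype(np.float32)); print('rack base',r)
    for lo,hi in((70,95),(44,65)):
        m=br&(Z>lo)&(Z<hi); r=cv2.minAreaRect(W[m][:,:2].astype(np.float32)); print(' cheeks',lo,m.sum(),r)
    m=c&(hsv[...,1]>90)&(hsv[...,0]<18)&(Z<25); print('clamp base',cv2.minAreaRect(W[m][:,:2].astype(np.float32)))
print(ray('top',117,231,8),ray('top',88,208,30))
# move toward above knob
E
```

```text
lid top [241.9 181.1] side [232.  196.6]
handle top [180.9 199.8] side [236.  231.4]
knob top [212.  188.8] side [233.4 208.3]
side lid px ((231.07693481445312, 196.88461303710938), (7.648529529571533, 12.355316162109375), 78.69007110595703) [612.9  60.9  93. ]
knob px [nan nan] [nan nan nan] [nan nan nan]
handle 0 [nan nan nan]
rack base ((448.16552734375, -220.152587890625), (51.209739685058594, 192.17242431640625), 6.713141441345215)
 cheeks 70 20 ((439.9759216308594, -145.5029296875), (48.71692657470703, 44.62662124633789), 3.0166561603546143)
 cheeks 44 15 ((445.8288879394531, -195.1737060546875), (45.66604232788086, 151.44522094726562), 8.297991752624512)
clamp base ((632.0319213867188, 90.9878921508789), (4.307048797607422, 29.52301597595215), 13.343794822692871)
top lid px ((241.5, 181.5), (15.0, 17.0), 90.0) [608.1  62.5  93. ]
knob px [211.75675676 188.64864865] [582.1 162.1  98. ] [581.  161.7 104.3]
handle 21 [549.4 269.6  68. ]
rack base ((450.2818908691406, -225.00135803222656), (62.60390090942383, 199.50823974609375), 7.63268518447876)
 cheeks 70 57 ((440.35400390625, -147.02883911132812), (49.68878936767578, 37.31801986694336), 9.176309585571289)
 cheeks 44 34 ((449.3178405761719, -216.434814453125), (47.782325744628906, 175.43202209472656), 8.258265495300293)
clamp base ((597.5425415039062, 115.03441619873047), (64.1347427368164, 199.2572784423828), 16.80164909362793)
[445.17983584 498.02554879   8.        ] [523.28187289 595.21019803  30.        ]<stdin>:12: RuntimeWarning: Mean of empty slice.
  ret = um.true_divide(
<stdin>:12: RuntimeWarning: Mean of empty slice
<stdin>:14: RuntimeWarning: Mean of empty slice.
```

```bash
python3 -c "
from h import *
shift((582,161,150),106.8)"
```

```text
shift cm [-46.01 -20.81   7.22] yaw 48.29 at [252.4 543.6 221.9] toolx 155.09 t 0.1 F [ 0.2 -0.3 -0.2] grip 88.0 0.0
```

```bash
python3 -m handwheel '[[[-4,-1.8,0.6],4],[[-8,-3.6,1.2],9],[[-12,-5.4,2],14],[[-16,-7.2,2.6],19],[[-20,-9,3.2],24],[[-24,-10.8,4],29],[[-28,-12.6,4.6],34],[[-32,-14.4,5.2],39],[[-36,-16.2,6],44],[[-40,-18,6.6],48.3]]' 0 20; python3 -c "
from h import *
shift((582,161,150),106.8)"
```

```text
time: 1.1
ee_pos: [540.2, 210.7, 155.9]
tcp_rot: [-0.0, 0.598, 0.802, -0.0]
force: [0.7, -0.1, -0.4]
grip_width: 87.5
finger_force: 0.0
shift cm [-5.96  2.58  0.59] yaw -0.21 at [540.2 210.7 155.9] toolx 106.59 t 1.1 F [ 0.7 -0.1 -0.4] grip 87.5 0.0
```

```bash
python3 -m handwheel '[[[-3,1.3,0.3],-0.2],[[-6,2.6,0.6],-0.2],[[-6,2.6,0.6],-0.2],[[-6,2.6,0.6],-0.2],[[-6,2.6,0.6],-0.2]]'; python3 - <<'E'
from h import *
shift((582,161,82),106.8)
im,d=save('top','t1',(150,130,270,230),5)
E
```

```text
time: 1.6
ee_pos: [580.8, 163.1, 150.4]
tcp_rot: [-0.001, 0.595, 0.804, -0.0]
force: [-0.5, -0.3, -0.1]
grip_width: 88.0
finger_force: 0.0
shift cm [-0.24  0.06  6.84] yaw 0.21 at [580.8 163.1 150.4] toolx 107.01 t 1.6 F [-0.5 -0.3 -0.1] grip 88.0 0.0
```

View pics/t1.png

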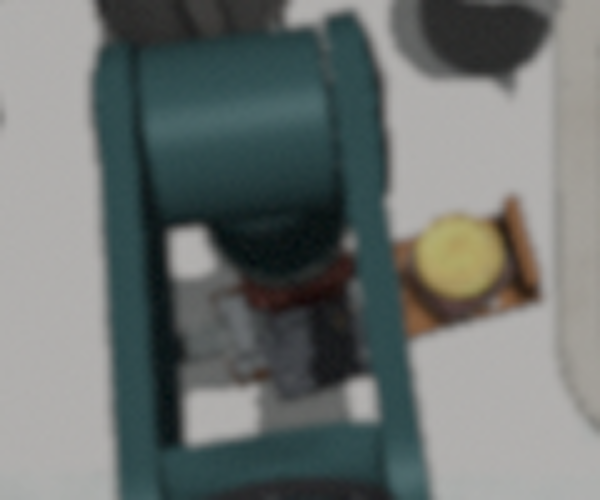

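The top view shows the gripper over the clamp with the arm hiding the knob; the jar lid (460,257) is undisturbed. I go down to the knob and close.

```bash
python3 -m handwheel '[[[-0.2,0.1,2.4],0.2],[[-0.2,0.1,4.8],0.2],[[-0.2,0.1,6],0.2],[[-0.2,0.1,7.2],0.2],[[-0.2,0.1,7.2],0.2],[[-0.2,0.1,7.2],0.2]]'; python3 -m handwheel '[[[0,0,0],0],[[0,0,0],0],[[0,0,0],0],[[0,0,0],0],[[0,0,0],0],[[0,0,0],0],[[0,0,0],0],[[0,0,0],0]]' 0.7 12; python3 - <<'E'
from h import *
shift((582,161,78),106.8)
im,d=save('side','s1',(190,150,290,250),6)
E
```

```text
time: 2.25
ee_pos: [583.6, 161.2, 79.0]
tcp_rot: [0.0, 0.596, 0.803, 0.0]
force: [0.9, 0.5, 0.6]
grip_width: 87.9
finger_force: 0.0
time: 3.05
ee_pos: [583.3, 160.7, 78.7]
tcp_rot: [-0.0, 0.596, 0.803, -0.0]
force: [-1.2, -0.1, 1.7]
grip_width: 43.7
finger_force: 12.0
shift cm [ 0.07 -0.12  0.07] yaw -0.02 at [583.3 160.7  78.7] toolx 106.78 t 3.05 F [-1.2 -0.1  1.7] grip 43.7 12.0
```

View pics/s1.png

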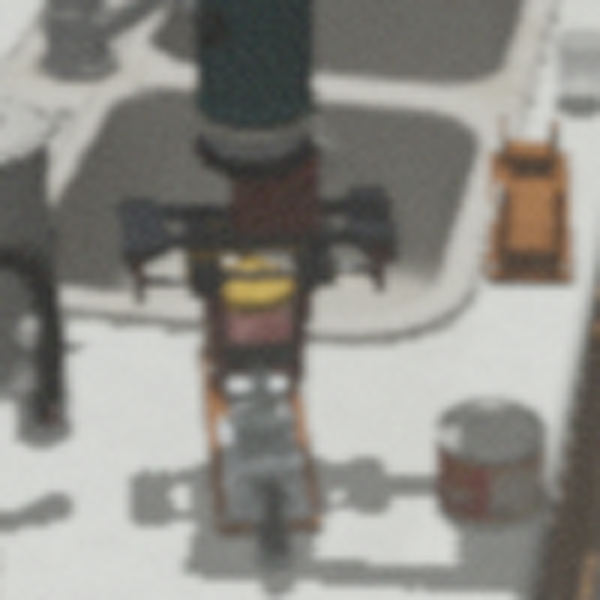

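The side view shows the gripper astride the clamp, with jar (255,290), tin (490,460) and rack (530,210) untouched; width 43.7 mm confirms the knob is pinched. Now the arc.

```bash
python3 -m handwheel '[[[0.5,0,-0.4],0],[[1,0,-0.72],0],[[1.55,0,-0.97],0],[[2.14,0,-1.15],0],[[2.75,0,-1.25],0],[[3.36,0,-1.28],0],[[3.97,0,-1.22],0],[[4.57,0,-1.08],0],[[5.15,0,-0.85],0],[[5.69,0,-0.58],0]]'; python3 -m handwheel '[[[0.5,0,0.36],0],[[0.95,0,0.78],0],[[1.25,0,1.1],0],[[1.4,0,1.34],0],[[1.4,0,1.34],0],[[1.4,0,1.34],0]]'; python3 -c "
from h import *
shift((560,230,72),106.8)"
```

```text
time: 4.1
ee_pos: [566.9, 216.0, 84.7]
tcp_rot: [0.0, 0.596, 0.803, 0.0]
force: [-0.6, -1.7, 0.3]
grip_width: 44.1
finger_force: 12.0
time: 4.7
ee_pos: [563.0, 229.4, 70.9]
tcp_rot: [-0.0, 0.596, 0.803, 0.0]
force: [-2.3, 4.4, 1.2]
grip_width: 43.8
finger_force: 12.0
shift cm [ 0.14 -0.27 -0.11] yaw -0.03 at [563.  229.4  70.9] toolx 106.77 t 4.7 F [-2.3  4.4  1.2] grip 43.8 12.0
```

```bash
python3 -m handwheel '[[[0,0,0],0],[[0,0,0],0],[[0,0,0],0],[[0,0,0],0],[[0,0,0],0],[[0,0,-1],0],[[0,0,-3],0],[[0,0,-6],0],[[0,0,-9],0],[[2,0,-9],0]]' 0.0; python3 - <<'E'
from h import *
im,d=save('side','s2',(200,170,270,240),8)
W=cloud('side',d);X,Y,Z=[W[...,i] for i in range(3)]
m=(im.max(2)<70)&(X>520)&(X<620)&(Y>130)&(Y<320)&(Z>35)&(Z<110)
for v in range(384):
    q=m[v]
    if q.any(): print(v,np.where(q)[0][[0,-1]],np.median(W[v][q],0).round())
E
```

```text
time: 5.7
ee_pos: [561.0, 247.5, 166.4]
tcp_rot: [0.003, 0.597, 0.802, 0.003]
force: [1.1, -0.3, 0.1]
grip_width: 88.0
finger_force: 0.0
```

View pics/s2.png

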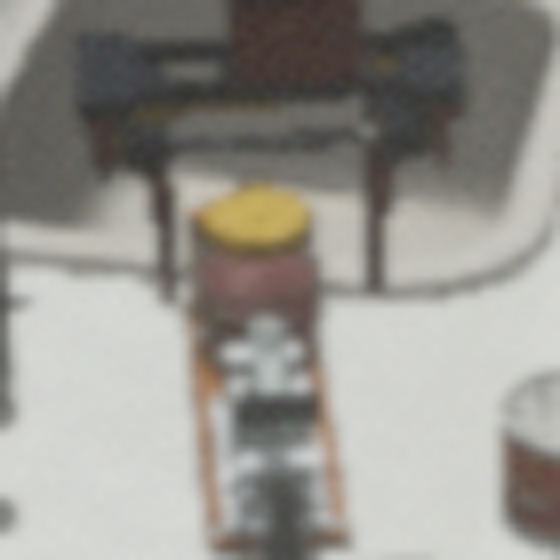

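Pawl lies back: its dark knob is at crop (278,415), in front of the pivot, and the jar stands unchanged. Now the handle.

```bash
python3 -c "
from h import *
shift((549.5,269.5,36),106.8)
print(proj('side',(560.5,229,85)))"
```

```text
shift cm [ 2.03 -0.39 12.86] yaw -0.06 at [558.4 250.7 164.5] toolx 106.74 t 5.75 F [-0.6  2.1 -0.4] grip 87.7 0.0
(np.float64(234.93358121868883), np.float64(221.72826287185615))
```

```bash
python3 -m handwheel '[[[1,-0.2,3],0],[[2,-0.4,6],0],[[2,-0.4,7],0],[[2,-0.4,7],0],[[2,-0.4,7],0]]'; python3 -c "
from h import *
shift((549.5,269.5,36),106.8)"
```

```text
time: 6.25
ee_pos: [548.4, 265.6, 91.8]
tcp_rot: [0.0, 0.596, 0.803, 0.0]
force: [0.4, -0.1, 0.2]
grip_width: 87.8
finger_force: 0.0
shift cm [0.34 0.22 5.58] yaw -0.01 at [548.4 265.6  91.8] toolx 106.79 t 6.25 F [ 0.4 -0.1  0.2] grip 87.8 0.0
```

```bash
python3 -m handwheel '[[[0.3,0.2,2],0],[[0.3,0.2,4],0],[[0.3,0.2,5],0],[[0.3,0.2,5.6],0],[[0.3,0.2,5.6],0],[[0.3,0.2,5.6],0]]';  python3 -m handwheel '[[[0,0,0],0],[[0,0,0],0],[[0,0,0],0],[[0,0,0],0],[[0,0,0],0],[[0,0,0],0],[[0,0,0],0],[[0,0,0],0],[[0,0,0],0],[[0,0,0],0]]' 1 8; python3 -m handwheel '[[[0,0,0],0],[[0,0,0],0]]'
```

```text
time: 6.85
ee_pos: [549.3, 269.4, 35.8]
tcp_rot: [0.0, 0.596, 0.803, 0.0]
force: [0.1, -0.2, -0.1]
grip_width: 87.8
finger_force: 0.0
time: 7.85
ee_pos: [548.8, 269.4, 35.0]
tcp_rot: [0.0, 0.596, 0.803, 0.0]
force: [0.8, 0.1, -0.3]
grip_width: 12.1
finger_force: 8.0
time: 8.05
ee_pos: [548.9, 269.4, 35.0]
tcp_rot: [0.0, 0.596, 0.803, 0.0]
force: [0.5, 0.7, -0.2]
grip_width: 12.3
finger_force: 8.0
```

```bash
python3 -m handwheel '[[[0,0,0],0],[[0,0,0],0],[[0,0,-0.05],0],[[0.5,0,-0.05],0],[[1,0,-0.05],0],[[1.5,0,-0.05],0],[[2,0,-0.05],0],[[2.5,0,-0.05],0],[[3,0,-0.05],0],[[3,0,-0.05],0]]' 1 50; python3 -c "
from h import *
s=get_state();print(s['force'],s['torque'])"
```

```text
time: 9.05
ee_pos: [539.6, 298.8, 35.5]
tcp_rot: [-0.0, 0.596, 0.803, -0.0]
force: [2.0, 0.4, -2.4]
grip_width: 12.1
finger_force: 50.0
[ 1.97780662  0.40275761 -2.40416779] [0.09370535 0.04223818 0.03830037]
```

```bash
python3 -m handwheel '[[[1,0,0],0],[[2,0,0],0],[[3,0,0],0],[[4,0,0],0],[[5,0,0],0],[[6,0,0],0],[[7,0,0],0],[[8,0,0],0],[[9,0,0],0],[[9,0,0],0]]'; python3 - <<'E'
from h import *
s=get_state();print(s['force'],s['torque'])
im,d=save('side','s3',(190,180,290,260),7)
E
```

```text
time: 10.05
ee_pos: [513.6, 385.6, 35.6]
tcp_rot: [-0.0, 0.596, 0.803, 0.0]
force: [1.5, 0.6, -1.8]
grip_width: 11.8
finger_force: 50.0
[ 1.52195709  0.60215967 -1.75901503] [0.16080909 0.14863602 0.02232395]
```

View pics/s3.png

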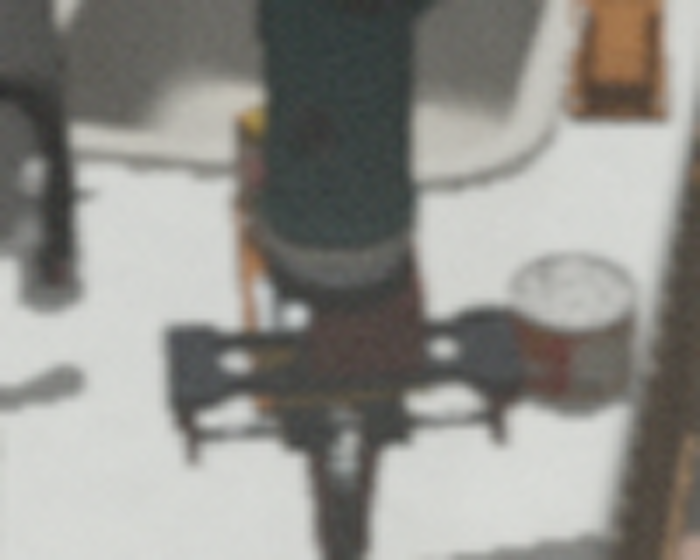

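The side view shows the bar drawn out behind the gripper (345,450), tin (575,330) untouched. Forces are low; finish the draw.

```bash
python3 -m handwheel '[[[1,0,0],0],[[2,0,0],0],[[3,0,0],0],[[3.5,0,0],0],[[3.5,0,0],0],[[3.5,0,0.4],0],[[3.5,0,0.8],0],[[3.5,0,1.2],0],[[3.5,0,1.2],0]]';python3 -m handwheel '[[[0,0,0.15],0],[[0,0,0.3],0],[[0,0,0.3],0],[[0,0,0.3],0]]'
```

```text
time: 11.0
ee_pos: [503.4, 417.0, 22.6]
tcp_rot: [-0.0, 0.596, 0.803, -0.001]
force: [-0.0, -1.2, -2.1]
grip_width: 11.9
finger_force: 50.0
time: 11.4
ee_pos: [503.9, 417.7, 20.6]
tcp_rot: [0.0, 0.596, 0.803, 0.0]
force: [0.1, -0.3, -1.9]
grip_width: 11.9
finger_force: 50.0
```

```bash
python3 -m handwheel '[[[0,0,0.1],0],[[0,0,0.1],0],[[0,0,0.1],0]]';python3 -m handwheel '[[[0,0,0.1],0],[[0,0,0.1],0],[[0,0,0.1],0]]'
```

```text
time: 11.7
ee_pos: [503.8, 417.7, 19.5]
tcp_rot: [-0.0, 0.596, 0.803, -0.0]
force: [0.3, -0.8, -2.4]
grip_width: 11.6
finger_force: 50.0
time: 12.0
ee_pos: [504.0, 417.8, 19.0]
tcp_rot: [0.0, 0.596, 0.803, 0.0]
force: [-1.6, -0.5, 2.8]
grip_width: 11.9
finger_force: 50.0
```

```bash
python3 -m handwheel '[[[0,0,0],0],[[0,0,0],0],[[0,0,0],0]]' 1 4;python3 -m handwheel '[[[0,0,0],0],[[0,0,0],0],[[0,0,0],0],[[0,0,0],0],[[0,0,0],0],[[0,0,-2],0],[[0,0,-5],0],[[0,0,-9],0],[[0,0,-13],0],[[0,0,-13],0]]' 0; python3 - <<'E'
from h import *
shift((527,341,100),106.8)
im,d=save('top','t2',(130,150,290,270),5)
save('side','s4')
E
```

```text
time: 12.3
ee_pos: [504.0, 417.8, 19.0]
tcp_rot: [0.0, 0.596, 0.803, 0.0]
force: [-1.3, -1.0, 5.7]
grip_width: 12.0
finger_force: 4.0
time: 13.3
ee_pos: [507.4, 420.1, 154.8]
tcp_rot: [0.002, 0.596, 0.803, 0.005]
force: [0.4, 0.4, -0.8]
grip_width: 86.6
finger_force: 0.0
shift cm [-8.16 -0.47  5.45] yaw -0.01 at [507.4 420.1 154.8] toolx 106.79 t 13.3 F [ 0.4  0.4 -0.8] grip 86.6 0.0
```

View pics/t2.png

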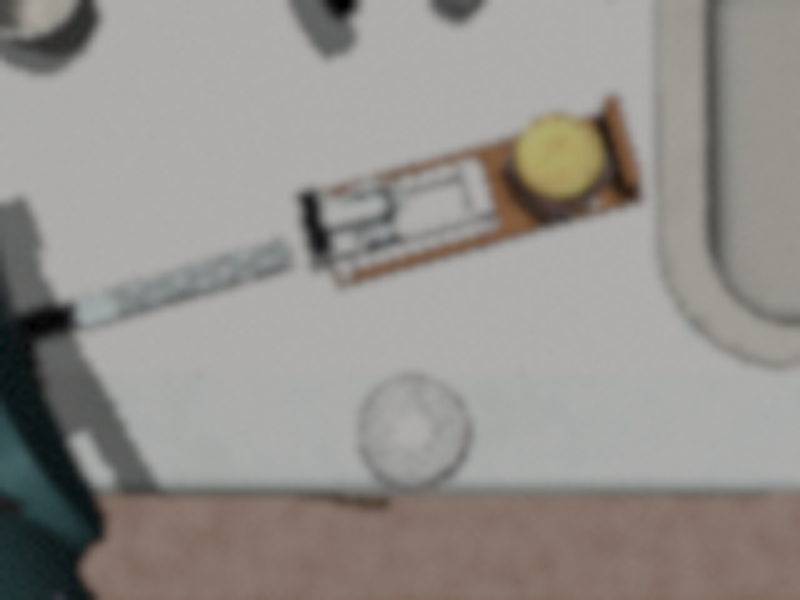

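The bar lies flat, free of the clamp (tail at crop (290,252), handle root at (72,313)); the pawl is back and jar and tin stand.

```bash
python3 - <<'E'
from h import *
t=ray('top',130+290/5,150+252/5,18);r=ray('top',130+72/5,150+313/5,14)
print(t,r,np.linalg.norm((t-r)[:2]),np.degrees(np.arctan2(*(r-t)[1::-1])))
a=np.load('pics/top0.npz');im=np.load('pics/t2.npz')
W=cloud('top',im['d']);X,Y,Z=[W[...,i] for i in range(3)]
m=(X>490)&(X<570)&(Y>240)&(Y<400)&(Z>12)&(Z<40)&(im['im'].min(2)>0); 
print(m.sum()); p=np.argwhere(m)
l=cv2.fitLine(W[m][:,:2].astype(np.float32),cv2.DIST_HUBER,0,.01,.01).ravel();print(l,np.degrees(np.arctan2(l[1],l[0])), Y[m].min())
u=np.array([-.289,.957]);print('from handle',np.array([504,417.8])-80*u)
# rack
W=cloud('top',a['d']);X,Y,Z=[W[...,i] for i in range(3)];hsv=cv2.cvtColor(a['im'],cv2.COLOR_RGB2HSV)
br=(X>380)&(X<510)&(Y>-350)&(Y<-100)&(hsv[...,1]>90)&(hsv[...,0]<20)
for n,lo,hi,y0,y1 in(('tall',70,95,-190,-110),('low',44,65,-330,-260)):
    for s,x0,x1 in(('near',380,447),('far',447,510)):
        m=br&(Z>lo)&(Z<hi)&(Y>y0)&(Y<y1)&(X>x0)&(X<x1); print(n,s,m.sum(),W[m].mean(0).round(1),W[m].min(0).round(),W[m].max(0).round())
for n,y0,y1 in(('tallfloor',-170,-135),('lowfloor',-312,-285)):
    m=br&(Z>24)&(Z<42)&(Y>y0)&(Y<y1); print(n,m.sum(),W[m].mean(0).round(1))
E
```

```text
[553.41404174 251.14530239  18.        ] [509.81695182 403.65025711  14.        ] 158.6142095195482 105.95381713326978
261
[ 2.9178667e-01 -9.5648342e-01  5.3416156e+02  3.2382086e+02] -73.03505 251.23795458721898
from handle [527.12 341.24]
tall near 29 [ 419.7 -150.4   82.5] [ 415. -168.   74.] [ 425. -132.   87.]
tall far 28 [ 461.  -145.7   82.5] [ 456. -162.   75.] [ 466. -128.   88.]
low near 15 [ 440.1 -295.2   53.4] [ 437. -306.   49.] [ 445. -285.   58.]
low far 13 [ 480.4 -286.8   52.8] [ 476. -296.   46.] [ 483. -279.   58.]
tallfloor 93 [ 441.9 -151.6   32.3]
lowfloor 57 [ 459.1 -294.6   31.9]
```

```bash
python3 -m handwheel '[[[-3,-0.2,1.5],0],[[-6,-0.4,4],0],[[-8,-0.5,7],0],[[-8,-0.5,8],0],[[-8,-0.5,8],0],[[-8,-0.5,8],0],[[-8,-0.5,8],0]]'; python3 -c "
from h import *
shift((528,341.3,5),107)"
```

```text
time: 14.1
ee_pos: [522.8, 341.1, 69.5]
tcp_rot: [0.0, 0.596, 0.803, 0.001]
force: [0.3, -0.9, 0.2]
grip_width: 88.3
finger_force: 0.0
shift cm [-0.13  0.49  6.45] yaw -0.15 at [522.8 341.1  69.5] toolx 106.85 t 14.1 F [ 0.3 -0.9  0.2] grip 88.3 0.0
```

```bash
python3 -m handwheel '[[[-0.1,0.4,2],-0.2],[[-0.1,0.4,4],-0.2],[[-0.1,0.4,5.4],-0.2],[[-0.1,0.4,6.4],-0.2],[[-0.1,0.4,6.4],-0.2],[[-0.1,0.4,6.4],-0.2]]'; python3 -m handwheel '[[[0,0,0],0],[[0,0,0],0],[[0,0,0],0],[[0,0,0],0],[[0,0,0],0],[[0,0,0],0],[[0,0,0],0],[[0,0,0],0],[[0,0,0],0],[[0,0,0],0]]' 1 8;  python3 -m handwheel '[[[0,0,0],0],[[0,0,0],0],[[0,0,0],0],[[0,0,-1],0],[[0,0,-2],0],[[0,0,-2],0]]' 1 50; python3 - <<'E'
from h import *
s=get_state();print(s['force'],s['torque'])
save('side','s5',(170,200,290,290),6)
E
```

```text
time: 14.7
ee_pos: [526.5, 340.2, 4.9]
tcp_rot: [0.0, 0.595, 0.804, 0.0]
force: [0.3, 0.0, -0.0]
grip_width: 87.7
finger_force: 0.0
time: 15.7
ee_pos: [526.5, 339.9, 4.5]
tcp_rot: [0.0, 0.595, 0.804, 0.0]
force: [0.9, -0.2, -0.8]
grip_width: 22.4
finger_force: 8.0
time: 16.3
ee_pos: [527.2, 340.4, 26.3]
tcp_rot: [0.001, 0.595, 0.804, 0.001]
force: [0.1, 0.8, -2.1]
grip_width: 21.9
finger_force: 50.0
[ 0.08386029  0.80666999 -2.05219644] [-0.00215477 -0.00139803  0.01273014]
```

View pics/s5.png

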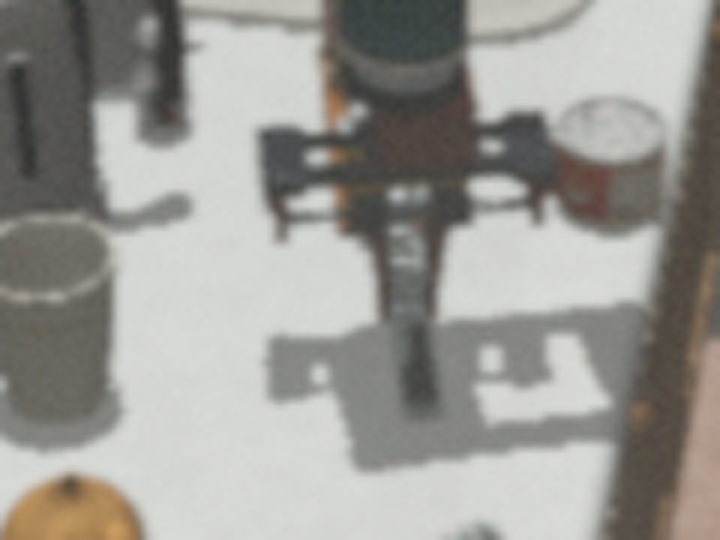

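The side view shows the bar held level by its middle, handle up at (420,370) towards the camera, the tin (610,165) untouched. Lift, then carry.

```bash
python3 -m handwheel '[[[0,0,-2],0],[[0,0,-5],0],[[0,0,-8],0],[[0,0,-11],0],[[0,0,-13],0],[[0,0,-13],0],[[0,0,-13],0]]'; python3 -c "
from h import *
shift((451.8,-230.5,155),97.8)"
```

```text
time: 17.05
ee_pos: [526.0, 339.7, 154.1]
tcp_rot: [-0.0, 0.595, 0.804, -0.0]
force: [-0.3, -0.9, -3.3]
grip_width: 21.5
finger_force: 50.0
shift cm [-52.36 -23.75  -0.08] yaw 9.19 at [526.  339.7 154.1] toolx 106.99 t 17.05 F [-0.3 -0.9 -3.3] grip 21.5 50.0
```

```bash
python3 -m handwheel '[[[-1,-0.5,0],0],[[-3,-1.4,0],0.5],[[-6,-2.7,0],1],[[-9,-4.1,0],1.6],[[-12,-5.4,0],2.1],[[-15,-6.8,0],2.6],[[-18,-8.2,0],3.2],[[-21,-9.5,0],3.7],[[-24,-10.9,0],4.2],[[-26,-11.8,0],4.6]]'; python3 -c "
from h import *
shift((451.8,-230.5,155),97.8)"
```

```text
time: 18.05
ee_pos: [487.0, 54.3, 153.0]
tcp_rot: [-0.001, 0.627, 0.779, -0.001]
force: [-0.6, -0.1, -2.2]
grip_width: 20.9
finger_force: 50.0
shift cm [-27.08  -9.52  -0.17] yaw 4.51 at [487.   54.3 153. ] toolx 102.31 t 18.05 F [-0.6 -0.1 -2.2] grip 20.9 50.0
```

```bash
python3 -m handwheel '[[[-2,-0.7,0],0.4],[[-5,-1.8,0],0.9],[[-8,-2.8,0],1.4],[[-11,-3.9,0],1.9],[[-14,-4.9,0],2.4],[[-17,-6,0],2.9],[[-20,-7,0],3.4],[[-23,-8.1,0],3.9],[[-25,-8.8,0],4.3],[[-26,-9.2,0],4.5]]'; python3 -m handwheel '[[[0,0,0],0],[[0,0,0],0]]'; python3 - <<'E'
from h import *
shift((451.8,-230.5,80),97.8)
s=get_state();print(s['torque'])
im,d=save('top','t3'); im2,d2=save('side','s6')
o=np.zeros((600,800,3),np.uint8)
o[:450,:400]=cv2.resize(im2[150:240,250:330,::-1],(400,450)); o[:450,400:]=cv2.resize(im[170:260,275:355,::-1],(400,450))
cv2.imwrite('pics/c3.png',o)
E
```

```text
time: 19.05
ee_pos: [453.7, -218.4, 153.2]
tcp_rot: [-0.001, 0.658, 0.753, -0.0]
force: [-0.7, 0.5, -3.1]
grip_width: 21.5
finger_force: 50.0
time: 19.25
ee_pos: [454.5, -216.0, 153.9]
tcp_rot: [-0.001, 0.657, 0.754, 0.0]
force: [-0.2, 0.6, -2.1]
grip_width: 21.4
finger_force: 50.0
shift cm [-1.41 -0.46  7.39] yaw 0.07 at [ 454.5 -216.   153.9] toolx 97.87 t 19.25 F [-0.2  0.6 -2.1] grip 21.4 50.0
[-0.05610423  0.04854478  0.03788182]
```

View pics/c3.png

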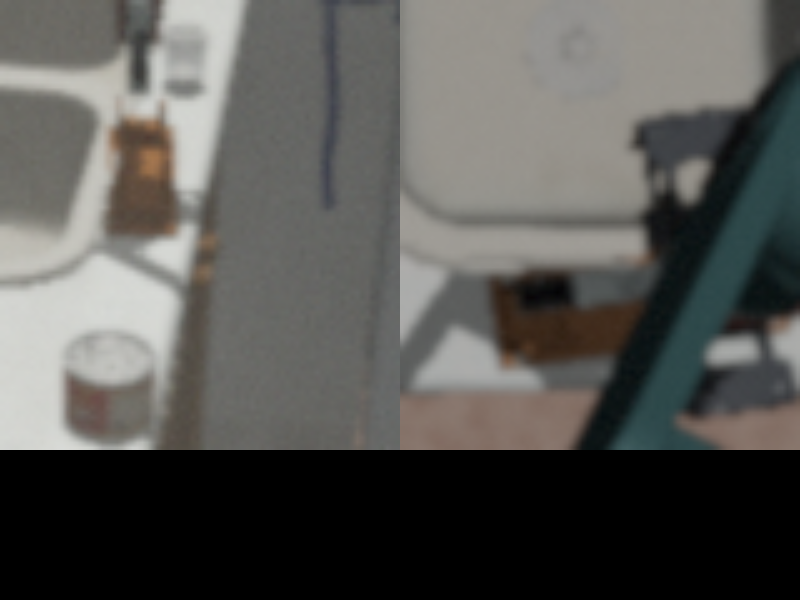

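Side view: bar over the rack, handle (138,65 in left half) in line with the tall cheeks; top view: black handle at (545,290) over the tall cradle; tin and glass standing.

```bash
python3 -m handwheel '[[[-0.7,-0.2,1.5],0],[[-1.4,-0.4,3],0],[[-1.4,-0.4,4.5],0],[[-1.4,-0.4,5.6],0],[[-1.4,-0.4,5.6],0],[[-1.4,-0.4,5.6],0],[[-1.4,-0.4,5.6],0]]';python3 - <<'E'
from h import *
shift((451.8,-230.5,35),97.8)
h=ray('top',304,228,201);u=np.array([-.136,.991]);print('handle seen',h,'expected',np.array([454.5,-216])+80*u)
im,d=save('top','t4'); im2,d2=save('side','s7')
zt=get_state()['ee_pos'][2]-4.6+52
for n,i,box in(('top',im,(275,200,330,245)),('side',im2,(265,140,295,185))):
    x0,y0,x1,y1=box; m=(i[y0:y1,x0:x1].max(2)<55).astype(np.uint8)
    k,l,s,c=cv2.connectedComponentsWithStats(m)
    for j in range(1,k):
        if s[j,4]>8: print(n,s[j]+[x0,y0,0,0,0],c[j]+[x0,y0],ray(n,*(c[j]+[x0,y0]),zt).round(1))
e=np.array([*( get_state()['ee_pos'][:2]+80*u),zt]);print('expected',e,proj('top',e),proj('side',e))
o=np.zeros((600,800,3),np.uint8)
o[:600,:400]=cv2.resize(im2[150:210,262:302,::-1],(400,600)); o[:400,400:]=cv2.resize(im[195:245,290:340,::-1],(400,400))
cv2.imwrite('pics/c4.png',o)
E
```

```text
time: 20.05
ee_pos: [453.9, -231.4, 99.2]
tcp_rot: [0.001, 0.657, 0.754, 0.0]
force: [-0.0, 0.7, -2.2]
grip_width: 21.6
finger_force: 50.0
shift cm [ 0.12 -0.2   6.42] yaw 0.12 at [ 453.9 -231.4   99.2] toolx 97.92 t 20.05 F [-0.   0.7 -2.2] grip 21.6 50.0
handle seen [ 443.25713851 -129.48867954  201.        ] expected [ 443.62 -136.72]
top [320 210  10  35 168] [326.30357143 231.73809524] [ 435.6 -209.8  146.7]
top [294 225  18  12 125] [303.344 229.544] [ 442.4 -136.   146.7]
expected [ 442.94505136 -152.27547653  146.67365345] (np.float64(308.38923159848264), np.float64(229.38887842530033)) (np.float64(277.958858098787), np.float64(166.42524889946304))
```

View pics/c4.png

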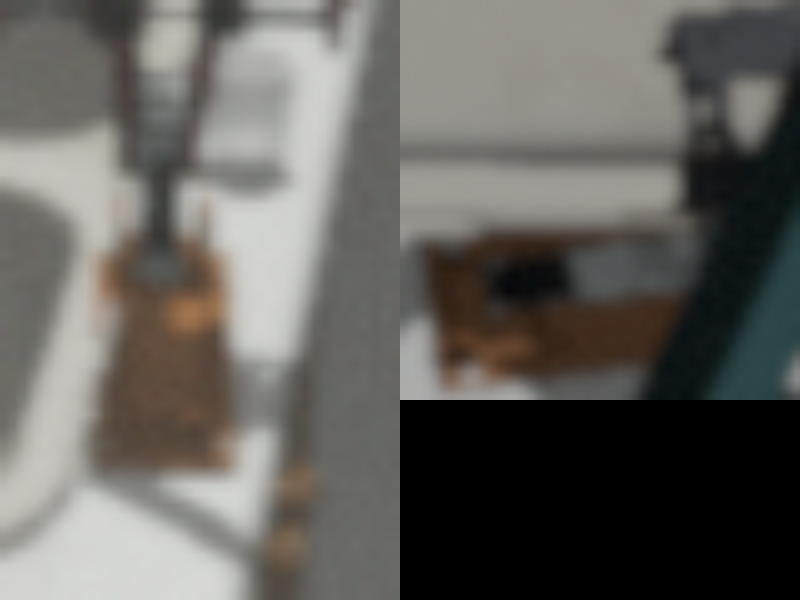

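Handle (158,230 left half) lies midway between the tall cheeks (118 and 207) to within 2 mm and over the cradle in the top view; correct 2 mm and lower.

```bash
python3 -m handwheel '[[[-0.1,-0.2,0],0.1],[[-0.1,-0.2,1],0.1],[[-0.1,-0.2,2],0.1],[[-0.1,-0.2,3],0.1],[[-0.1,-0.2,4],0.1],[[-0.1,-0.2,5],0.1],[[-0.1,-0.2,5.6],0.1],[[-0.1,-0.2,5.9],0.1],[[-0.1,-0.2,5.9],0.1],[[-0.1,-0.2,5.9],0.1]]';  python3 -m handwheel '[[[0,0,0.1],0],[[0,0,0.2],0],[[0,0,0.2],0],[[0,0,0.2],0]]'
```

```text
time: 21.15
ee_pos: [451.6, -232.8, 39.8]
tcp_rot: [0.0, 0.657, 0.753, -0.0]
force: [-0.3, 0.2, -2.0]
grip_width: 21.2
finger_force: 50.0
time: 21.55
ee_pos: [451.5, -232.7, 37.7]
tcp_rot: [0.0, 0.657, 0.754, -0.0]
force: [0.0, -1.1, -2.7]
grip_width: 21.8
finger_force: 50.0
```

```bash
python3 -m handwheel '[[[0,0,0.1],0],[[0,0,0.2],0],[[0,0,0.2],0],[[0,0,0.2],0]]'; python3 -m handwheel '[[[0,0,0.1],0],[[0,0,0.1],0],[[0,0,0.1],0]]'
```

```text
time: 21.95
ee_pos: [451.4, -232.6, 35.5]
tcp_rot: [-0.0, 0.657, 0.753, -0.0]
force: [0.4, 0.1, -2.1]
grip_width: 21.5
finger_force: 50.0
time: 22.25
ee_pos: [451.4, -232.6, 34.6]
tcp_rot: [-0.0, 0.657, 0.754, -0.0]
force: [-0.6, 0.4, -1.1]
grip_width: 21.3
finger_force: 50.0
```

```bash
python3 -m handwheel '[[[0,0,0.1],0],[[0,0,0.1],0],[[0,0,0.1],0]]'; python3 -c "
from h import *
print(get_state()['torque'])"
```

```text
time: 22.55
ee_pos: [451.5, -232.6, 34.4]
tcp_rot: [0.0, 0.657, 0.754, -0.0]
force: [-2.1, 1.2, 7.9]
grip_width: 21.5
finger_force: 50.0
[ 0.19920811  0.47452924 -0.00454496]
```

Seated at the expected height. Release gently and back off.

```bash
python3 -m handwheel '[[[0,0,-0.05],0],[[0,0,-0.05],0],[[0,0,-0.05],0]]' 1 4; python3 -m handwheel '[[[0,0,0],0],[[0,0,0],0],[[0,0,0],0],[[0,0,0],0],[[0,0,0],0],[[0,0,0],0],[[0,0,-2],0],[[0,0,-5],0],[[0,0,-9],0],[[0,0,-13],0]]' 0; python3 -m handwheel '[[[3,1,-1],0],[[7,2,-2],0],[[12,3,-3],0],[[17,4,-3],0],[[22,5,-3],0],[[27,6,-3],0],[[30,7,-3],0],[[30,7,-3],0]]'; python3 - <<'E'
from h import *
im,d=save('top','t5'); im2,d2=save('side','s8')
o=np.zeros((600,800,3),np.uint8)
o[:600,:400]=cv2.resize(im2[140:215,250:300,::-1],(400,600)); o[:450,400:]=cv2.resize(im[195:267,286:350,::-1],(400,450))
cv2.imwrite('pics/c5.png',o)
W=cloud('top',d);X,Y,Z=[W[...,i] for i in range(3)]
hsv=cv2.cvtColor(im,cv2.COLOR_RGB2HSV)
u=np.array([-.1357,.9907]);s=(X-451.8)*u[0]+(Y+230.5)*u[1];t=-(X-451.8)*u[1]+(Y+230.5)*u[0]
for a in range(-110,110,20):
    m=(abs(s-a)<10)&(abs(t)<7); print(a,m.sum(),np.median(Z[m]).round(1),end='; ')
E
```

```text
time: 22.85
ee_pos: [451.5, -232.7, 34.4]
tcp_rot: [0.0, 0.657, 0.754, -0.0]
force: [-1.6, 1.3, 6.4]
grip_width: 21.9
finger_force: 4.0
time: 23.85
ee_pos: [450.9, -232.3, 165.1]
tcp_rot: [-0.001, 0.657, 0.753, -0.0]
force: [0.3, -0.3, -1.1]
grip_width: 87.6
finger_force: 0.0
time: 24.65
ee_pos: [480.3, 78.0, 194.2]
tcp_rot: [-0.0, 0.656, 0.755, 0.001]
force: [0.4, 0.0, 0.9]
grip_width: 88.1
finger_force: 0.0
-110 16 3.2; -90 15 49.5; -70 25 49.5; -50 22 51.2; -30 23 49.3; -10 24 50.7; 10 24 49.0; 30 23 48.8; 50 24 46.3; 70 19 80.1; 90 36 71.0;
```

View pics/c5.png

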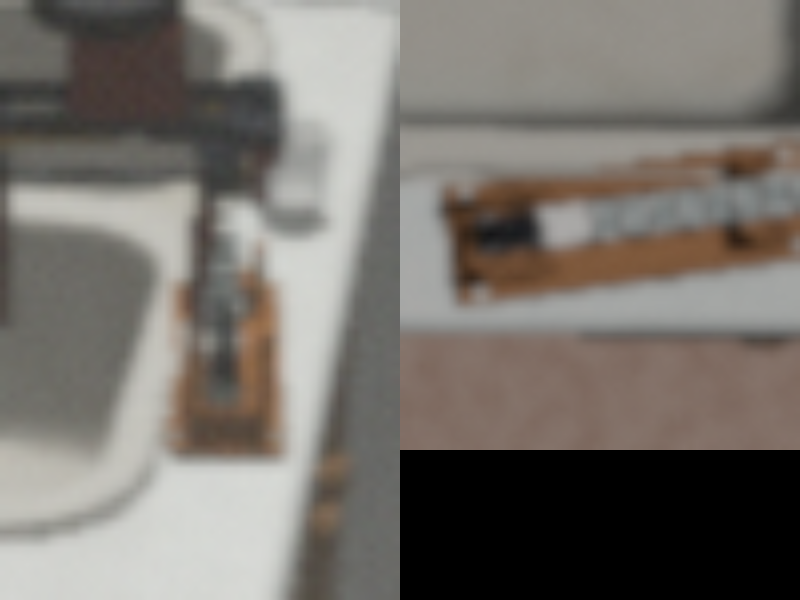

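The bar lies level in both cradles, with its top at about 49–51 mm along its whole length. The handle (505,232 in the right half) is between the tall cheeks, and the glass still stands.

```bash
python3 -c "
from bench import *
print(sign_off())"
```

```text
the job is handed in; nothing more can be done
None
```

The job is handed in after about 25 s: the pawl was swung back and stayed, the bar was drawn out, laid flat and let go, then set level in the rack with its handle between the tall cheeks. The jar, tin and glass were not touched.

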